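Set and start the annealing kiln

TASK

Set the annealing kiln to programme 5: push the dial on the controller down until you feel it bottom and, keeping it gently pressed, turn it clockwise to the fifth click from the zero lug without going past it, then let it spring back up. After that press the start button fully down and let go. Never start on another programme, never force the dial against its lock or its floor (it stands no more than 15 N there, and a gentle hand needs far less), and leave the other things on the bench where they are.

Things in the scene. Friction and masses are not known exactly. Their poses are not given: they have to be found in the camera images.
- dial (a joint): Angle of the black dial on top of the grey controller box, rad, growing clockwise seen from above. 0 = pointer at the zero lug (the raised metal block on the panel); the 12 clicks are 0.5236 rad apart, so click 5 is 2.618. A spring detent holds each click: turning needs a peak of 0.1 to 0.2 N m, then the dial snaps on by itself. At the start it rests on one of clicks 1 to 3. While the dial is up it is locked against turning, with up to 0.08 rad of play
- dial_press (a joint): How far the dial is pushed straight down, m: 0 = up (locked). A spring pushes back with 5 to 9 N. A hard floor comes 4 to 12.5 mm down, and only in the last 1 mm above it is the dial free of its lock; the depth differs from start to start and cannot be seen: feel for the floor, where the push needed climbs steeply above the spring's push. Keep a total push of 10 to 16 N while turning (20 N is too much); let go on a click and the dial rises and locks
- dial_grip (a point): On the dial's vertical axis, 117 mm above the bench with the dial up. Grip here: an upright bar 46 mm long, 14 mm wide, 36 mm high (top 14 mm above this point, foot 22 mm below it), standing on a round skirt of diameter 64 mm. x axis: along the bar towards its pointer end (thin light strip); y: across the flats; z: up. Turns and sinks with the dial. The 170 mm square box below is 75 mm high
- start (a joint): Travel of the start button, m: 0 = out, 0.006 = fully down (about 5 N); it springs back
- start_top (a point): Centre of the top face of the start button, black, 32 mm across, in a round housing on an 80 mm square grey box 50 mm high; pressed straight down
- brick_center (a point): Bystander: centre of a white plaster block 90 x 80 x 45 mm; may stand left or right of the controller, the start box on the other side
- orb_center (a point): Bystander: centre of an amber glass paperweight, 68 mm across, 63 mm high, on the plaster block
- torch_center (a point): Bystander: middle (60 mm up) of a hand torch standing on its round foot, 122 mm tall, left of and beyond the controller
- paddle_center (a point): Bystander: centre of a dark wooden paddle board, 120 x 50 x 14 mm, lying right of and beyond the controller
Not all that is in view belongs to the job. Leave any red look-alike of the part that bears dial alone.

How it is judged:
By the outcome, as a careful person would: the job done as asked, in the order asked, and still so for the second after the job is handed in, with the robot touching nothing.
It also fails if it takes over 64 s, if anything falls off the work surface, if the arm or the gripper's body presses on something with over 40 N, if the wrist force passes 120 N, or if a joint passes its speed limit or range.

ROBOT

A 6-joint arm with a two-finger parallel gripper is mounted at the origin on the work surface. World frame = base frame: x ahead of the robot, y to its left, z up, the work surface at z = 0. Lengths are in m, angles in rad, forces in N, time in s.
With the tool pointing down it reaches from about 0.375 to 0.975 m from the base axis. Payload 3.8 kg.
Tool frame: the origin (TCP) lies on the centre line of the jaws, within the pads' length; the fingertips stand 8 mm ahead of it and the grasp point (between the pads) lies 11 mm behind it; z points along the fingers, y is the direction in which the jaws open and shut (so a half turn about z gives the same grasp; the last joint's range is limited). The gripper opens to 85 mm and grips with 20 to 120 N. Pads are 22 mm wide; open, the fingers measure 114 mm over their backs; the gripper's body (76 mm by 85 mm) begins 54 mm behind the grasp point. The pads swing forward as they close: fully open they stand 13 mm farther back than shut.
Start: joints at [-1.171, 0.264, 1.604, -0, 1.274, -0.037], TCP at [0.286, -0.612, 0.239] pointing down, gripper open.
Joint ranges: [-2.63, 2.63], [-0.94, 2.18], [0.31, 2.57], [-1.31, 4.45], [0, 2.66], [-2.55, 2.55]. Speed limits (rad/s): [2.57, 2.57, 3.14, 3.14, 3.14, 3.14].

INTERFACE

Orientations are given as a rotation vector (axis times angle).
In Python, from workcell import * gives the robot as it stands.
- The arm moves only by the tool play_rows, never from a script. Its arguments are lists of equal length, an entry for each row: "slide": the shift along the tool's x, y, z in cm, a list of three; "delta_rot": the turn, a rotation vector about the tool's x, y, z in rad, a list of three. In form: {"slide": [[x, y, z], ...], "delta_rot": [[wx, wy, wz], ...]}. A call has 1 to 12 rows; each row is the pose to reach, as a shift and turn from the pose measured when the call began, along the tool's axes at that moment; what a row does not reach only later rows make up. A row lasts 1/12 s, in which the tool goes at most 41.7 mm and 7.16 degrees, less where a joint would pass 70% of its speed; a pose out of reach is approached as far as the arm can. A call with a gripper value outside its range is refused whole. "hand" is the opening, from 0 (shut) to 1 (fully open), set as the call begins (left out, the last holds). The fingers move at their own pace and stop on an object; "force" is the grip in N (left out, the last holds). Time passes only in rows, so rows that repeat a pose let the fingers close. It gives the time, the measured TCP pose, the force and the opening at its end, in the units of the state.
- read_state(): the state, without advancing time (a new reading comes with each control period).
- read_camera(name): name is "scene" or "side" or "wrist"; returns a dict with "image" (400x640x3 uint8, red, green, blue), "depth" (400x640 float32, m along the optical axis (not along the pixel's ray), 0 where there is no reading), "fovy" (degrees; the focal length in pixels is half the picture's height over the tangent of half this angle, whatever the lens; pixels are square), "cx", "cy" (the principal point, pixels), "k1" (the pictures are not rectified: a ray, as slopes to the right and down, at radius r is drawn at 1 + k1 r^2 times it, then the intrinsics apply), "world_from_camera" (4x4, takes a point from camera to world coordinates); the wrist camera has in their place "hand_eye" (4x4, takes a point from camera to tool coordinates, whose origin is the TCP and whose axes are the flange's). Camera axes: x right, y up, looking along -z (the intrinsics and any distortion apply to the point x, -y, -z); pixel columns grow to the right and rows downward; lengths in m; the calibration is good to about 2 mm. A picture is of the moment at which its call begins: read the wrist's pose just before it.
- finish_job(): hands the job in, once; it reports no verdict.
Trained networks look in a picture, given as the dict that the camera call returned (one of the last four; its "shot" number tells which), for a name from the list of things; names that differ only in an ending like _2 or _b are one class to them, and where a whole thing is asked for, a point or a joint stands for the part that bears it (a point fixed in the world has none). Each returns a list of dicts, best first, with "conf" (0 to 1); they miss things now and then, are a little off and sometimes report something else, mostly with a low value. They report only what shows in the picture. A call takes as long as a camera call. They do not tell look-alikes from the thing itself.
- spot_in(target, picture): "bbox" ([centre column, centre row, width, height] in pixels, round what is visible of it).
- landmark_of(target, picture): "at" ([column, row] in pixels: a listed point, or the origin of a listed thing).
The state is a dict: "time": time; "q": joint angles; "joint_vel": joint speeds; "joint_torque": joint torques, N m; "tool_pos": TCP position; "tcp_rot": TCP orientation; "wrist_force": force on the tool from outside, world axes, zero at the start; "torque": the same for the moment, N m; "width": opening from 0.0 (shut) to 1.0 (fully open).
Only numpy, scipy, OpenCV 4.12 (cv2) and the standard library are available. Lean on these libraries where they do the work, as an engineer would, in place of code of your own. Each camera call takes 0.05 s, during which the arm holds its last target.

## Working session

There is one attempt and no reset: what is moved stays moved. The work goes in short steps, Python scripts to look and compute and a tool call to move; the robot and the scene stay as the last step left them, time stands still between calls to the robot, and variables do not carry over. Pictures are saved under pics/ and viewed, and the job is handed in when it is done.

Besides the shell and the picture viewer there is one more tool, called after "Call:" as name(argument=value, ...), one argument or row to a line, values as JSON. play_rows: Moves the arm, as the interface text tells. Its arguments: {"type":"object","properties":{"slide":{"type":"array"},"delta_rot":{"type":"array"},"hand":{"type":"number"},"force":{"type":"number"}},"required":["slide","delta_rot"]}

```bash
mkdir -p pics; ls; cat > h.py <<'E'
from workcell import *
import numpy as np, cv2
from scipy.spatial.transform import Rotation as R
def save(c,n): cv2.imwrite('pics/'+n+'.png', c['image'][:,:,::-1])
def K(c):
    h=c['image'].shape[0]; f=h/2/np.tan(np.radians(c['fovy'])/2); return f
def wfc(c,st=None):
    if 'world_from_camera' in c: return np.array(c['world_from_camera'])
    T=np.eye(4); T[:3,:3]=R.from_rotvec(st['tcp_rot']).as_matrix(); T[:3,3]=st['tool_pos']
    return T@np.array(c['hand_eye'])
def ray(c,px,st=None):
    f=K(c); d=np.array([[[(px[0]-c['cx'])/f,(px[1]-c['cy'])/f]]])
    u=cv2.undistortPoints(d,np.eye(3),np.array([c['k1'],0,0,0.]))[0,0]
    M=wfc(c,st); return M[:3,3], M[:3,:3]@np.array([u[0],-u[1],-1.])
def atz(c,px,z,st=None):
    o,d=ray(c,px,st); return o+d*(z-o[2])/d[2]
def atdepth(c,px,st=None):
    o,d=ray(c,px,st); D=c['depth'][int(round(px[1])),int(round(px[0]))]; return o+d*D
E
python3 - <<'E'
from h import *
print(read_state())
for n in ['scene','side','wrist']:
    st=read_state(); c=read_camera(n); save(c,n+'0'); print(n,c['fovy'],c['cx'],c['cy'],c['k1'],c.get('hand_eye'))
    for t in ['dial','dial_grip','start_top','brick_center','orb_center','torch_center','paddle_center']:
        for r in landmark_of(t,c)[:3]:
            print(t,np.round(r['at'],1),round(r['conf'],2),np.round(atdepth(c,r['at'],st),3))
E
```

```text
pics
{'time': 0.0, 'q': array([-1.17092648e+00,  2.64811289e-01,  1.60536525e+00, -3.06234558e-06,
        1.27371287e+00, -3.69358243e-02]), 'joint_vel': array([ 0.00018218,  0.00052202,  0.0004955 , -0.00112209,  0.00073583,
        0.00013689]), 'joint_torque': array([ 1.12318616e-03, -5.15109122e+01, -3.67311609e+01,  6.59872327e-06,
        1.30078092e-02,  9.40837594e-06]), 'tool_pos': array([ 0.28525431, -0.61097614,  0.23792757]), 'tcp_rot': array([-3.06475811e+00, -6.80203017e-01,  6.55147754e-04]), 'wrist_force': array([0.40659836, 0.0353578 , 0.15013658]), 'torque': array([0.05936953, 0.04115159, 0.0597818 ]), 'width': 0.9997496487659989}
scene 43.57832330789787 315.58435047155433 202.89190176578668 -0.0002125680255349365 NoneTraceback (most recent call last):
  File "<stdin>", line 6, in <module>
ValueError: it knows: brick_center, dial_grip, orb_center, paddle_center, start_top, torch_center
```

```bash
python3 - <<'E'
from h import *
for n in ['scene','side','wrist']:
    st=read_state(); c=read_camera(n); save(c,n+'0'); print(n,c['fovy'],c['cx'],c['cy'],c['k1'],c.get('hand_eye'))
    for t in ['dial_grip','start_top','brick_center','orb_center','torch_center','paddle_center']:
        for r in landmark_of(t,c)[:3]:
            print(t,np.round(r['at'],1),round(r['conf'],2),np.round(atdepth(c,r['at'],st),3))
E
```

```text
scene 43.57832330789787 315.58435047155433 202.89190176578668 -0.0002125680255349365 None
dial_grip [170.7 248.5] 0.82 [ 0.434 -0.481  0.072]
dial_grip [343.4 202.3] 0.6 [ 0.603 -0.048  0.125]
start_top [246.7 219.3] 0.56 [ 0.449 -0.265  0.074]
brick_center [414.3 187.9] 0.56 [0.616 0.215 0.07 ]
brick_center [384.7 168.9] 0.55 [0.47  0.232 0.058]
orb_center [386.  159.7] 0.6 [0.469 0.235 0.091]
torch_center [412.4 189.3] 0.91 [0.613 0.211 0.065]
paddle_center [287.1 279.6] 0.9 [ 0.661 -0.276  0.016]
side 49.688310102918514 311.7789387135389 197.9683001091311 0.03536920738760234 None
dial_grip [364.1 110.4] 0.63 [ 0.499 -0.502  0.13 ]
dial_grip [291.2 207.4] 0.56 [ 0.59  -0.049  0.106]
dial_grip [301.5 324.9] 0.44 [0.44  0.269 0.102]
start_top [356.4 176.5] 0.57 [ 0.451 -0.259  0.069]
brick_center [303.6 334. ] 0.68 [0.432 0.279 0.079]
orb_center [297.2 321.2] 0.89 [0.453 0.264 0.104]
torch_center [245.8 296.8] 0.73 [0.604 0.238 0.079]
paddle_center [296.4 171.9] 0.77 [ 0.657 -0.258  0.015]
wrist 68.08157113585953 319.20751246245555 201.28761461162247 -0.002848515582646411 [[-2.48229444e-04  9.52838402e-01  3.03478034e-01  7.80363334e-02]
 [ 9.99999888e-01  1.14307057e-04  4.59055508e-04  1.22215186e-03]
 [ 4.02716036e-04  3.03478114e-01 -9.52838324e-01 -1.34745160e-01]
 [ 0.00000000e+00  0.00000000e+00  0.00000000e+00  1.00000000e+00]]
```

View pics/scene0.png

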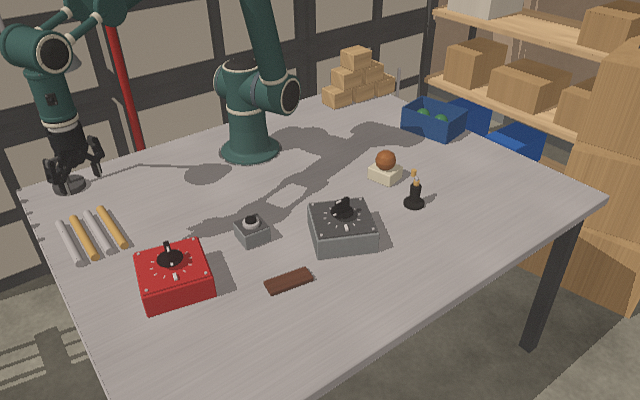

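View pics/side0.png

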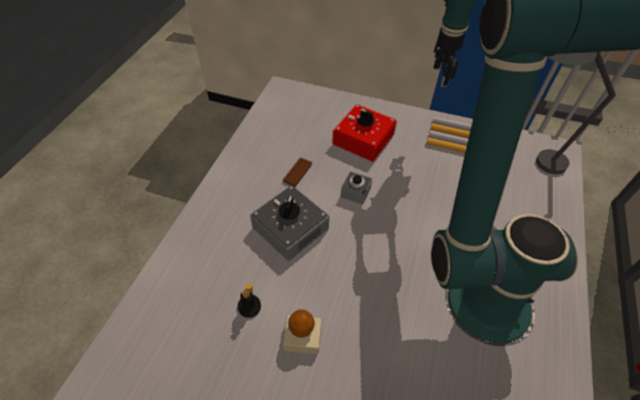

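View pics/wrist0.png

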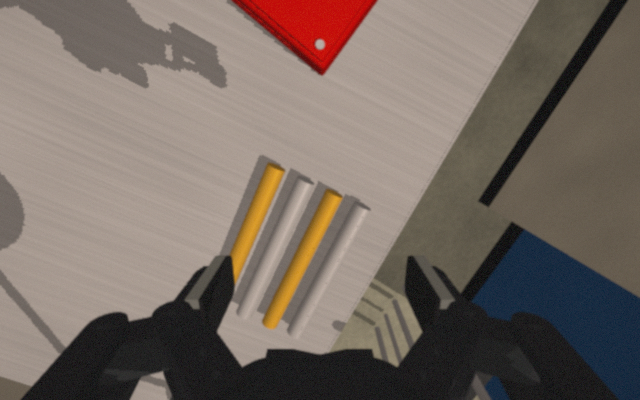

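The grey controller is at about (0.60, -0.05), the start box at (0.45, -0.26) and the red look-alike at (0.49, -0.50). Next I'll hover over the grey dial.

```bash
cat >> h.py <<'E'
def yaw(st):
    M=R.from_rotvec(st['tcp_rot']).as_matrix(); return np.arctan2(M[1,0],M[0,0]) # tool x dir
def plan(p,yw,st=None):
    st=st or read_state(); M=R.from_rotvec(st['tcp_rot']).as_matrix()
    x=np.array([np.cos(yw),np.sin(yw),0]); z=np.array([0,0,-1.]); T=np.c_[x,np.cross(z,x),z]
    s=M.T@(np.array(p)-st['tool_pos'])*100; r=R.from_matrix(M.T@T).as_rotvec()
    print('slide cm',np.round(s,2),'rot',np.round(r,4),'n',np.linalg.norm(s)/4.17,np.linalg.norm(r)/.125)
E
python3 - <<'E'
from h import *
st=read_state(); print(yaw(st)); plan([0.59,-0.05,0.26],0.0)
plan([0.59,-0.05,0.26],yaw(st))
E
```

```text
0.43680154516157604
slide cm [ 51.34 -38.01  -2.07] rot [-0.      0.      0.4368] n 15.32750375276956 3.4944123670671945
slide cm [ 51.34 -38.01  -2.07] rot [-0.  0. -0.] n 15.32750375276956 0.0002293836707855195
```

Call:
play_rows(
  slide=[
    [3.3,-2.5,-0.2],
    [6.6,-4.9,-0.3],
    [9.9,-7.4,-0.4],
    [13.2,-9.8,-0.5],
    [16.5,-12.3,-0.6],
    [19.8,-14.7,-0.8],
    [23.1,-17.2,-0.9],
    [26.4,-19.6,-1.0],
    [29.7,-22.0,-1.2],
    [33,-24.5,-1.3],
    [36.3,-26.9,-1.4],
    [39.6,-29.4,-1.6],
  ],
  delta_rot=[
    [0,0,0],
    [0,0,0],
    [0,0,0],
    [0,0,0],
    [0,0,0],
    [0,0,0],
    [0,0,0],
    [0,0,0],
    [0,0,0],
    [0,0,0],
    [0,0,0],
    [0,0,0],
  ],
)

```text
time: 2.1
tool_pos: [0.5205, -0.1759, 0.2556]
tcp_rot: [3.067, 0.68, 0.001]
wrist_force: [0.5, -0.5, 0.5]
width: 0.998
```

```bash
python3 - <<'E'
from h import *
plan([0.59,-0.05,0.26],0.437)
E
```

```text
slide cm [11.62 -8.47 -0.45] rot [ 0.0005 -0.0003 -0.0003] n 3.4491235995822036 0.005782995796588322
```

Call:
play_rows(
  slide=[
    [3,-2.2,-0.1],
    [6,-4.3,-0.2],
    [9,-6.4,-0.3],
    [11.6,-8.5,-0.4],
    [11.6,-8.5,-0.4],
    [11.6,-8.5,-0.4],
  ],
  delta_rot=[
    [0,0,0],
    [0,0,0],
    [0,0,0],
    [0,0,0],
    [0,0,0],
    [0,0,0],
  ],
)

```text
time: 2.6
tool_pos: [0.5902, -0.0481, 0.2595]
tcp_rot: [3.065, 0.686, 0.001]
wrist_force: [0.3, -1.3, 0.3]
width: 1.003
```

```bash
python3 - <<'E'
from h import *
st=read_state(); c=read_camera('wrist'); save(c,'wrist1'); np.savez('w1.npz',image=c['image'],depth=c['depth'],fovy=c['fovy'],cx=c['cx'],cy=c['cy'],k1=c['k1'],hand_eye=c['hand_eye'],tool_pos=st['tool_pos'],tcp_rot=st['tcp_rot'])
print(st['time'],st['tool_pos'])
for t in ['dial_grip','start_top']:
        for r in landmark_of(t,c)[:3]:
            print(t,np.round(r['at'],1),round(r['conf'],2),np.round(atdepth(c,r['at'],st),3),np.round(atz(c,r['at'],.117,st),4))
E
```

```text
2.6 [ 0.59023103 -0.04813712  0.25954947]
dial_grip [323.8 190.4] 0.73 [ 0.597 -0.051  0.131] [ 0.5934 -0.0529  0.117 ]
dial_grip [ 52.3 170.2] 0.72 [0.47  0.23  0.063] [0.5013 0.1898 0.117 ]
start_top [410.3 338.6] 0.95 [ 0.445 -0.253  0.072] [ 0.4757 -0.2196  0.117 ]
start_top [ 19.8 183.4] 0.56 [0.462 0.232 0.098] [0.4746 0.2161 0.117 ]
```

View pics/wrist1.png

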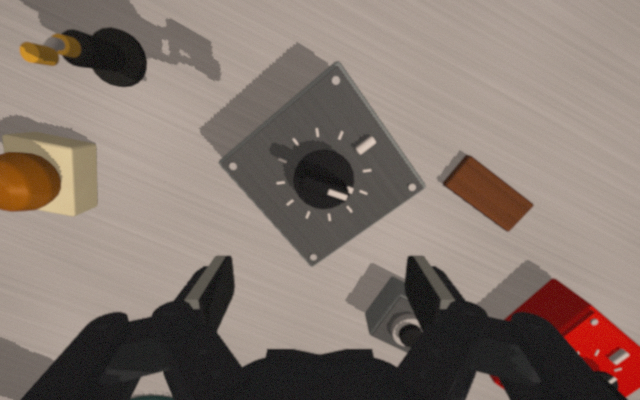

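Lug is at about (366,145), pointer strip at (338,194), bar across the skirt at (323,180). I'll measure from depth next.

```bash
python3 - <<'E'
from h import *
d=np.load('w1.npz'); c={k:d[k] for k in d.files}; c={k:(v if v.ndim else float(v)) for k,v in c.items()}; st=c
f=K(c); vv,uu=np.mgrid[90:270,200:440]
P=np.stack([(uu-c['cx'])/f,(vv-c['cy'])/f],-1).reshape(-1,1,2).astype(float)
u=cv2.undistortPoints(P,np.eye(3),np.array([c['k1'],0,0,0.]))[:,0]
D=c['depth'][90:270,200:440].ravel(); M=wfc(c,st)
X=(M[:3,:3]@(np.c_[u[:,0],-u[:,1],-np.ones(len(u))]*D[:,None]).T).T+M[:3,3]
img=c['image'][90:270,200:440].reshape(-1,3).astype(int)
z=X[:,2]; print(np.histogram(z,np.arange(0.06,0.14,0.004)))
def rect(m,n):
    q=X[m][:,:2]*1000; r=cv2.minAreaRect(q.astype(np.float32)); print(n,m.sum(),'mean',q.mean(0),'z',z[m].mean(),z[m].max(),'rect',r)
    w,V=np.linalg.eigh(np.cov(q.T)); print('  pca axis yaw',np.arctan2(V[1,1],V[0,1]),np.sqrt(w)); return q
top=(z>0.123)
rect(top,'bar')
rect((z>0.071)&(z<0.079),'panel')
br=img.min(1)
strip=(br>120)&(z>0.11); 
if strip.sum(): rect(strip,'strip')
lug=(br>120)&(np.hypot(uu.ravel()-366,vv.ravel()-145)<16); rect(lug,'lug')
rect((z>.088)&(z<.11),'skirt')
i=cv2.resize(c['image'][90:270,200:440],None,fx=3.2,fy=3.2,interpolation=cv2.INTER_CUBIC); cv2.imwrite('pics/crop1.png',i[:,:,::-1])
E
```

```text
(array([    1,   418,   798, 14747,  2344,   173,     9,     6,  1653,
         196,    32,    41,    40,    39,    41,    46,    46,   610,
          93,     0]), array([0.06 , 0.064, 0.068, 0.072, 0.076, 0.08 , 0.084, 0.088, 0.092,
       0.096, 0.1  , 0.104, 0.108, 0.112, 0.116, 0.12 , 0.124, 0.128,
       0.132, 0.136, 0.14 ]))
bar 1589 mean [605.63926069 -44.46362083] z 0.21769225386549745 0.39431056974052986 rect ((602.0556030273438, -36.251678466796875), (89.9220199584961, 87.16585540771484), 63.058040618896484)
  pca axis yaw 1.9241432873499034 [21.66076126 30.77483157]
panel 17086 mean [601.28416023 -48.13345154] z 0.07519632405007236 0.07893321837385753 rect ((597.731689453125, -50.910736083984375), (160.30496215820312, 160.19248962402344), 63.39207077026367)
  pca axis yaw 1.860135091446724 [46.94064166 49.81415889]
strip 189 mean [624.29283651 -44.93117739] z 0.23967141026607586 0.39431056974052986 rect ((624.4564208984375, -43.223209381103516), (83.0020980834961, 38.946754455566406), 61.69571304321289)
  pca axis yaw -2.473136696934703 [ 5.49181984 38.72515631]
lug 173 mean [647.67693222 -76.14622706] z 0.08242862450795307 0.08440749293788807 rect ((647.27880859375, -76.93186950683594), (10.472877502441406, 21.377460479736328), 63.68033218383789)
  pca axis yaw 2.665756195946229 [2.70195655 6.07718899]
skirt 1944 mean [602.18159794 -48.35786928] z 0.09560744997679152 0.10989258186522427 rect ((598.1412353515625, -50.06950378417969), (62.74064636230469, 62.48839569091797), 25.585655212402344)
  pca axis yaw 2.9933860222805984 [15.98088686 17.80294509]
```

View pics/crop1.png

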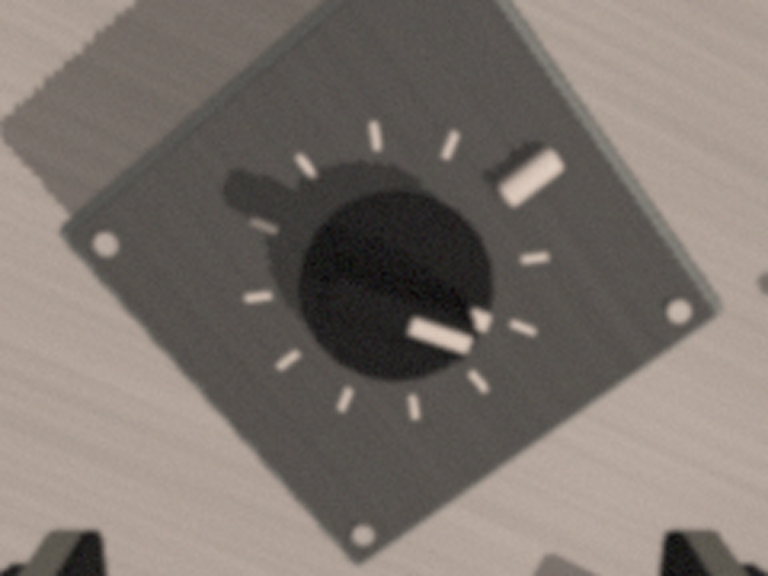

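```bash
python3 - <<'E'
from h import *
d=np.load('w1.npz'); c={k:d[k] for k in d.files}; c={k:(v if v.ndim else float(v)) for k,v in c.items()}; st=c
f=K(c); vv,uu=np.mgrid[90:270,250:400]
P=np.stack([(uu-c['cx'])/f,(vv-c['cy'])/f],-1).reshape(-1,1,2).astype(float)
u=cv2.undistortPoints(P,np.eye(3),np.array([c['k1'],0,0,0.]))[:,0]
D=c['depth'][90:270,250:400].ravel(); M=wfc(c,st)
X=(M[:3,:3]@(np.c_[u[:,0],-u[:,1],-np.ones(len(u))]*D[:,None]).T).T+M[:3,3]
z=X[:,2]
for lo in (.123,.127):
    m=(z>lo)&(z<.137); q=X[m][:,:2]*1000
    r=cv2.minAreaRect(q.astype(np.float32)); w,V=np.linalg.eigh(np.cov(q.T))
    print(m.sum(),q.mean(0),z[m].mean(),r,np.arctan2(V[1,1],V[0,1]),np.sqrt(w*12))
C=np.array([.5980,-.0502])
def px(a,b): return (a/3.2+250-50+0.0-0.34, b/3.2+90-0.34)
for n,p,zz in [('lug',(532,178),.083),('t1',(535,258),.075),('t2',(523,328),.075),('t3',(478,382),.075),('t6',(344,400),.075),('t12-',(450,145),.075),('t9',(264,226),.075),('skirtmark',(481,320),.095),('stripA',(412,327),.131),('stripB',(470,343),.131)]:
    w=atz(c,px(*p),zz,st)[:2]; v=w-C; print(n,np.round(w,4),'r',round(np.hypot(*v),4),'yaw',round(np.arctan2(v[1],v[0]),3))
E
```

```text
761 [598.81392541 -50.14255553] 0.13051594371902203 ((597.8846435546875, -50.52611541748047), (14.297727584838867, 45.573455810546875), 5.846745014190674) 1.669748693665595 [14.17662734 44.74400811]
719 [598.48723844 -50.19251729] 0.13083522755300736 ((597.81591796875, -50.52326202392578), (14.181459426879883, 45.57971954345703), 5.351789474487305) 1.6693164076867693 [13.73942505 44.59368397]
lug [ 0.6477 -0.0761] r 0.0561 yaw -0.481
t1 [ 0.6238 -0.0913] r 0.0486 yaw -1.01
t2 [ 0.6    -0.0992] r 0.0491 yaw -1.529
t3 [ 0.5755 -0.094 ] r 0.0493 yaw -2.045
t6 [ 0.5489 -0.0536] r 0.0492 yaw -3.072
t12- [ 0.6454 -0.0481] r 0.0474 yaw 0.044
t9 [ 0.5945 -0.0031] r 0.0472 yaw 1.645
skirtmark [ 0.6004 -0.0803] r 0.0302 yaw -1.49
stripA [ 0.5974 -0.0555] r 0.0053 yaw -1.685
stripB [ 0.6002 -0.0728] r 0.0227 yaw -1.473
```

The bar is at yaw 1.668 rad (mod π), centre (0.5977, -0.0506). The lug is at yaw -0.481, so the dial is at about 0.99 rad, which is click 2 given the play. It needs 3 clicks clockwise.

```bash
python3 - <<'E'
from h import *
plan([0.5976,-0.0506,0.17],1.668)
E
```

```text
slide cm [0.77 0.34 8.94] rot [ 5.000e-04  8.000e-04 -1.232e+00] n 2.153875749042488 9.855622369564767
```

Call:
play_rows(
  slide=[
    [0.1,0,0.8],
    [0.2,0.1,1.6],
    [0.3,0.1,2.5],
    [0.4,0.2,3.4],
    [0.5,0.2,4.3],
    [0.6,0.3,5.2],
    [0.7,0.3,6.1],
    [0.8,0.3,7.0],
    [0.8,0.3,8.0],
    [0.8,0.3,8.9],
    [0.8,0.3,8.9],
    [0.8,0.3,8.9],
  ],
  delta_rot=[
    [0,0,-0.12],
    [0,0,-0.24],
    [0,0,-0.36],
    [0,0,-0.48],
    [0,0,-0.6],
    [0,0,-0.72],
    [0,0,-0.84],
    [0,0,-0.96],
    [0,0,-1.08],
    [0,0,-1.2],
    [0,0,-1.232],
    [0,0,-1.232],
  ],
)

```text
time: 3.75
tool_pos: [0.5965, -0.0518, 0.1695]
tcp_rot: [-2.112, -2.324, 0.003]
wrist_force: [0.1, -0.6, -0.1]
width: 0.999
```

```bash
python3 - <<'E'
from h import *
st=read_state();c=read_camera('wrist'); save(c,'wrist2'); print(yaw(st),st['tool_pos'],st['wrist_force'],st['torque'])
plan([0.5976,-0.0506,0.1105],1.668,st)
E
```

```text
1.6662047976864995 [ 0.59647748 -0.05175274  0.16948588] [ 0.14214575 -0.59513303 -0.06408633] [-0.02115933  0.0206451  -0.04328775]
slide cm [0.11 0.13 5.9 ] rot [-0.002   0.0006 -0.0018] n 1.4150557546967935 0.02208252867330397
```

View pics/wrist2.png

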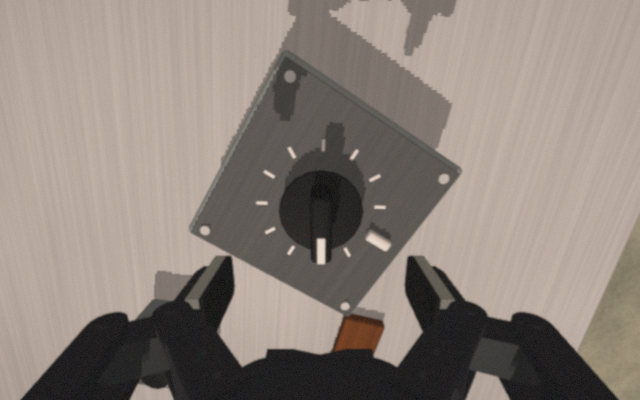

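The bar lies vertical at column 321, centred between the jaws. The pointer covers tick 2, with tick 1 at (347,253) and the lug at (378,238). Descending.

Call:
play_rows(
  slide=[
    [0.1,0.1,2.0],
    [0.1,0.1,4.0],
    [0.1,0.1,5.0],
    [0.1,0.1,5.9],
    [0.1,0.1,5.9],
    [0.1,0.1,5.9],
  ],
  delta_rot=[
    [0,0,0],
    [0,0,0],
    [0,0,0],
    [0,0,0],
    [0,0,0],
    [0,0,0],
  ],
)

```text
time: 4.3
tool_pos: [0.5978, -0.0509, 0.1112]
tcp_rot: [-2.115, -2.322, 0.002]
wrist_force: [0.5, -0.1, 0.3]
width: 1.0
```

Call:
play_rows(
  slide=[
    [0,0,0],
    [0,0,0],
    [0,0,0],
    [0,0,0],
    [0,0,0],
    [0,0,0],
    [0,0,0],
    [0,0,0],
    [0,0,0],
    [0,0,0],
  ],
  delta_rot=[
    [0,0,0],
    [0,0,0],
    [0,0,0],
    [0,0,0],
    [0,0,0],
    [0,0,0],
    [0,0,0],
    [0,0,0],
    [0,0,0],
    [0,0,0],
  ],
  hand=0,
  force=50,
)

```text
time: 5.13
tool_pos: [0.5974, -0.0508, 0.1113]
tcp_rot: [-2.115, -2.322, 0.003]
wrist_force: [-4.5, -0.5, 4.2]
width: 0.154
```

```bash
python3 - <<'E'
from h import *
st=read_state(); print(st['time'],yaw(st),st['tool_pos'],st['wrist_force'],st['torque'],st['width'])
E
```

```text
5.1333 1.6640939973872777 [ 0.59743652 -0.05084881  0.11134626] [-4.46705786 -0.51471037  4.19328927] [-0.00127314  0.61315381  0.01975553] 0.15378155374897315
```

Gripped (13–14 mm opening). Now I'll feel for the floor in small steps.

Call:
play_rows(
  slide=[
    [0,0,0.1],
    [0,0,0.2],
    [0,0,0.2],
  ],
  delta_rot=[
    [0,0,0],
    [0,0,0],
    [0,0,0],
  ],
)

```text
time: 5.38
tool_pos: [0.5974, -0.0509, 0.1094]
tcp_rot: [-2.115, -2.322, 0.003]
wrist_force: [-2.7, -0.5, 4.2]
width: 0.158
```

Call:
play_rows(
  slide=[
    [0,0,0.1],
    [0,0,0.1],
  ],
  delta_rot=[
    [0,0,0],
    [0,0,0],
  ],
)

```text
time: 5.55
tool_pos: [0.5974, -0.0508, 0.1084]
tcp_rot: [-2.115, -2.322, 0.003]
wrist_force: [-2.9, -0.1, 4.4]
width: 0.154
```

Call:
play_rows(
  slide=[
    [0,0,0.1],
    [0,0,0.1],
  ],
  delta_rot=[
    [0,0,0],
    [0,0,0],
  ],
)

```text
time: 5.72
tool_pos: [0.5974, -0.0509, 0.1075]
tcp_rot: [-2.115, -2.322, 0.003]
wrist_force: [-3.7, -0.3, 5.3]
width: 0.153
```

Call:
play_rows(
  slide=[
    [0,0,0.06],
    [0,0,0.06],
  ],
  delta_rot=[
    [0,0,0],
    [0,0,0],
  ],
)

```text
time: 5.88
tool_pos: [0.5974, -0.0509, 0.1072]
tcp_rot: [-2.115, -2.322, 0.003]
wrist_force: [-3.9, 0.5, 6.1]
width: 0.154
```

Call:
play_rows(
  slide=[
    [0,0,0.06],
    [0,0,0.06],
  ],
  delta_rot=[
    [0,0,0],
    [0,0,0],
  ],
)

```text
time: 6.05
tool_pos: [0.5975, -0.0509, 0.1072]
tcp_rot: [-2.115, -2.322, 0.003]
wrist_force: [-4.2, 0.2, 7.5]
width: 0.158
```

Call:
play_rows(
  slide=[
    [0,0,0.06],
    [0,0,0.06],
  ],
  delta_rot=[
    [0,0,0],
    [0,0,0],
  ],
)

```text
time: 6.22
tool_pos: [0.5975, -0.0509, 0.1071]
tcp_rot: [-2.115, -2.322, 0.003]
wrist_force: [-4.3, 0.1, 8.3]
width: 0.156
```

The height has stalled at 0.1071 while the force climbs, which looks like the floor at about 4.2 mm. I'll raise the push to 12–13 N.

Call:
play_rows(
  slide=[
    [0,0,0.1],
    [0,0,0.1],
  ],
  delta_rot=[
    [0,0,0],
    [0,0,0],
  ],
)

```text
time: 6.38
tool_pos: [0.5975, -0.0509, 0.107]
tcp_rot: [-2.115, -2.322, 0.003]
wrist_force: [-5.1, 0.5, 9.5]
width: 0.152
```

Call:
play_rows(
  slide=[
    [0,0,0.12],
    [0,0,0.12],
  ],
  delta_rot=[
    [0,0,0],
    [0,0,0],
  ],
)

```text
time: 6.55
tool_pos: [0.5975, -0.0509, 0.107]
tcp_rot: [-2.115, -2.322, 0.003]
wrist_force: [-6.0, 0.8, 10.0]
width: 0.153
```

Call:
play_rows(
  slide=[
    [0,0,0.15],
    [0,0,0.15],
    [0,0,0.15],
  ],
  delta_rot=[
    [0,0,0],
    [0,0,0],
    [0,0,0],
  ],
)

```text
time: 6.8
tool_pos: [0.5975, -0.0509, 0.1069]
tcp_rot: [-2.115, -2.322, 0.003]
wrist_force: [-6.5, 0.5, 11.6]
width: 0.156
```

Call:
play_rows(
  slide=[
    [0,-0.05,0.16],
    [0,-0.05,0.16],
    [0,-0.05,0.16],
  ],
  delta_rot=[
    [0,0,0.05],
    [0,0,0.1],
    [0,0,0.1],
  ],
)

```text
time: 7.05
tool_pos: [0.5973, -0.0509, 0.1069]
tcp_rot: [-2.231, -2.212, 0.003]
wrist_force: [-6.1, -0.2, 11.9]
width: 0.155
```

```bash
cat > s.py <<'E'
from h import *
st=read_state(); print(round(st['time'],2),'yaw',round(yaw(st),4),st['tool_pos'].round(4),st['wrist_force'].round(1),st['torque'].round(3),round(st['width'],3))
E
python3 s.py
```

```text
7.05 yaw 1.5621 [ 0.5973 -0.0509  0.1069] [-6.1 -0.2 11.9] [ 0.092  1.096 -0.016] 0.155
```

Call:
play_rows(
  slide=[
    [0,-0.05,0.16],
    [0,-0.05,0.16],
    [0,-0.05,0.16],
  ],
  delta_rot=[
    [0,0,0.05],
    [0,0,0.1],
    [0,0,0.1],
  ],
)

```text
time: 7.3
tool_pos: [0.5972, -0.0509, 0.1069]
tcp_rot: [2.341, 2.095, -0.002]
wrist_force: [-5.4, -1.0, 12.0]
width: 0.151
```

```bash
python3 s.py
```

```text
7.3 yaw 1.4602 [ 0.5972 -0.0509  0.1069] [-5.4 -1.  12. ] [0.112 1.119 0.028] 0.151
```

Call:
play_rows(
  slide=[
    [0,-0.04,0.16],
    [0,-0.04,0.16],
    [0,-0.04,0.16],
    [0,-0.04,0.16],
  ],
  delta_rot=[
    [0,0,0.05],
    [0,0,0.1],
    [0,0,0.15],
    [0,0,0.15],
  ],
)

```text
time: 7.63
tool_pos: [0.597, -0.0509, 0.1069]
tcp_rot: [2.493, 1.911, -0.002]
wrist_force: [-6.2, 0.5, 12.5]
width: 0.153
```

```bash
python3 s.py
```

```text
7.63 yaw 1.3079 [ 0.597  -0.0509  0.1069] [-6.2  0.5 12.5] [ 0.039  1.141 -0.082] 0.153
```

Call:
play_rows(
  slide=[
    [0,0,0.15],
    [0,0,0.15],
    [0,0,0.15],
    [0,0,0.15],
  ],
  delta_rot=[
    [0,0,0.07],
    [0,0,0.14],
    [0,0,0.21],
    [0,0,0.21],
  ],
)

```text
time: 7.97
tool_pos: [0.5968, -0.0508, 0.1069]
tcp_rot: [2.682, 1.635, -0.002]
wrist_force: [-7.1, 0.5, 12.4]
width: 0.153
```

```bash
python3 s.py
```

```text
7.97 yaw 1.095 [ 0.5968 -0.0508  0.1069] [-7.1  0.5 12.4] [0.069 1.312 0.061] 0.153
```

Call:
play_rows(
  slide=[
    [-0.03,-0.06,0.15],
    [-0.03,-0.06,0.15],
    [-0.03,-0.06,0.15],
    [-0.03,-0.06,0.15],
  ],
  delta_rot=[
    [0,0,0.07],
    [0,0,0.14],
    [0,0,0.21],
    [0,0,0.21],
  ],
)

```text
time: 8.3
tool_pos: [0.5965, -0.0507, 0.107]
tcp_rot: [2.84, 1.341, -0.001]
wrist_force: [-5.9, 0.5, 11.8]
width: 0.153
```

```bash
python3 s.py
```

```text
8.3 yaw 0.8819 [ 0.5965 -0.0507  0.107 ] [-5.9  0.5 11.8] [ 0.08   1.137 -0.013] 0.153
```

Call:
play_rows(
  slide=[
    [-0.02,-0.03,0.16],
    [-0.02,-0.03,0.16],
    [-0.02,-0.03,0.16],
    [-0.02,-0.03,0.16],
    [-0.02,-0.03,0.16],
  ],
  delta_rot=[
    [0,0,0.08],
    [0,0,0.16],
    [0,0,0.24],
    [0,0,0.31],
    [0,0,0.31],
  ],
)

```text
time: 8.72
tool_pos: [0.5962, -0.0505, 0.1069]
tcp_rot: [3.015, 0.882, -0.001]
wrist_force: [-7.1, 1.6, 12.7]
width: 0.157
```

```bash
python3 s.py
```

```text
8.72 yaw 0.5689 [ 0.5962 -0.0505  0.1069] [-7.1  1.6 12.7] [ 0.218  1.182 -0.037] 0.157
```

Call:
play_rows(
  slide=[
    [0,0,0.15],
    [0,0,0.15],
    [0,0,0.15],
    [0,0,0.15],
    [0,0,0.15],
  ],
  delta_rot=[
    [0,0,0.08],
    [0,0,0.16],
    [0,0,0.24],
    [0,0,0.3],
    [0,0,0.3],
  ],
)

```text
time: 9.13
tool_pos: [0.596, -0.0501, 0.1069]
tcp_rot: [-3.114, -0.417, 0.001]
wrist_force: [-6.1, 1.2, 12.7]
width: 0.15
```

```bash
python3 s.py
```

```text
9.13 yaw 0.2662 [ 0.596  -0.0501  0.1069] [-6.1  1.2 12.7] [ 0.207  1.351 -0.059] 0.15
```

Call:
play_rows(
  slide=[
    [0,0,0.15],
    [0,0,0.15],
    [0,0,0.15],
    [0,0,0.15],
    [0,0,0.15],
  ],
  delta_rot=[
    [0,0,0.07],
    [0,0,0.14],
    [0,0,0.2],
    [0,0,0.22],
    [0,0,0.22],
  ],
)

```text
time: 9.55
tool_pos: [0.5959, -0.0499, 0.1069]
tcp_rot: [-3.14, -0.071, 0.002]
wrist_force: [-6.0, 0.3, 12.7]
width: 0.154
```

```bash
python3 s.py; python3 - <<'E'
from h import *
c=read_camera('scene'); save(c,'s2'); i=cv2.resize(c['image'][160:280,280:400],(720,720)[:2],interpolation=cv2.INTER_CUBIC); i=i[:600]; cv2.imwrite('pics/s2c.png',cv2.resize(i,(600,500))[:,:,::-1])
c=read_camera('wrist'); save(c,'w3')
E
```

```text
9.55 yaw 0.0453 [ 0.5959 -0.0499  0.1069] [-6.   0.3 12.7] [ 0.156  1.288 -0.015] 0.154
```

View pics/s2c.png

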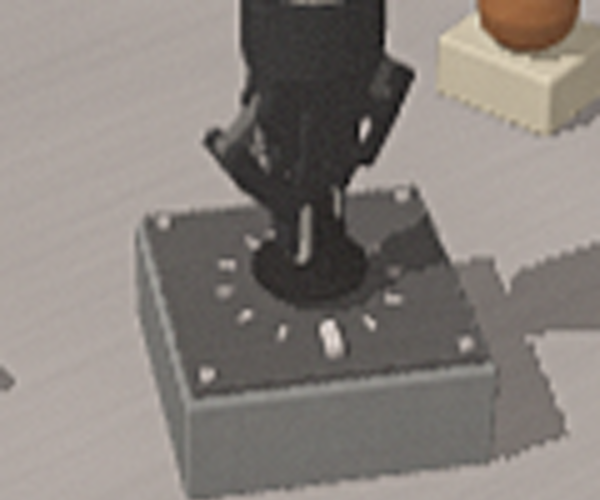

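View pics/w3.png

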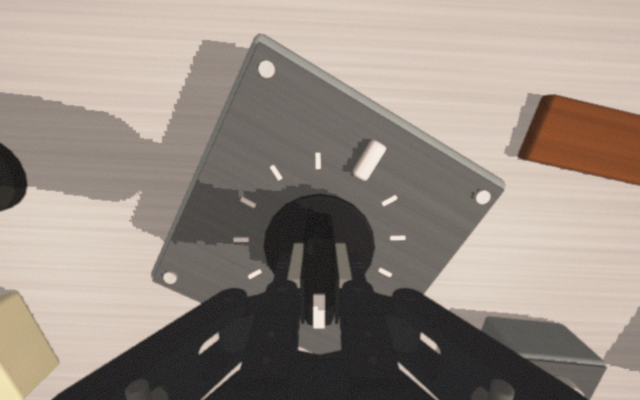

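The pointer now faces away from tick 11 at (318,160), so it is on click 5. I'll let it rise while holding the angle, then open.

Call:
play_rows(
  slide=[
    [0,0,-0.1],
    [0,0,-0.25],
    [0,0,-0.4],
    [0,0,-0.42],
    [0,0,-0.42],
    [0,0,-0.42],
  ],
  delta_rot=[
    [0,0,0],
    [0,0,0],
    [0,0,0],
    [0,0,0],
    [0,0,0],
    [0,0,0],
  ],
)

```text
time: 10.15
tool_pos: [0.5958, -0.0499, 0.1109]
tcp_rot: [-3.14, -0.072, 0.002]
wrist_force: [-1.7, 0.1, 4.3]
width: 0.157
```

```bash
python3 s.py
```

```text
10.15 yaw 0.0461 [ 0.5958 -0.0499  0.1109] [-1.7  0.1  4.3] [-0.011  0.687  0.032] 0.157
```

Call:
play_rows(
  slide=[
    [0,0,-0.04],
    [0,0,-0.04],
    [0,0,-0.04],
    [0,0,-0.04],
    [0,0,-0.04],
    [0,0,-0.04],
    [0,0,-0.04],
    [0,0,-0.04],
  ],
  delta_rot=[
    [0,0,0],
    [0,0,0],
    [0,0,0],
    [0,0,0],
    [0,0,0],
    [0,0,0],
    [0,0,0],
    [0,0,0],
  ],
  hand=1,
)

```text
time: 10.82
tool_pos: [0.5958, -0.0498, 0.1113]
tcp_rot: [-3.14, -0.072, 0.002]
wrist_force: [0.5, -0.2, 1.0]
width: 1.005
```

Call:
play_rows(
  slide=[
    [0,0,-3],
    [0,0,-6],
    [0,0,-10],
    [0,0,-14],
    [0,0,-14],
    [0,0,-14],
  ],
  delta_rot=[
    [0,0,0],
    [0,0,0],
    [0,0,0],
    [0,0,0],
    [0,0,0],
    [0,0,0],
  ],
)

```text
time: 11.32
tool_pos: [0.5985, -0.0502, 0.2558]
tcp_rot: [3.14, 0.072, 0.011]
wrist_force: [0.9, -0.7, -1.1]
width: 1.0
```

```bash
cat > m.py <<'E'
from h import *
import sys
st=read_state(); c=read_camera('wrist'); save(c,sys.argv[1])
f=K(c); vv,uu=np.mgrid[0:400,0:640]
P=np.stack([(uu-c['cx'])/f,(vv-c['cy'])/f],-1).reshape(-1,1,2).astype(float)
u=cv2.undistortPoints(P,np.eye(3),np.array([c['k1'],0,0,0.]))[:,0]
M=wfc(c,st)
X=(M[:3,:3]@(np.c_[u[:,0],-u[:,1],-np.ones(len(u))]*c['depth'].ravel()[:,None]).T).T+M[:3,3]
z=X[:,2]; C=np.array([.5975,-.0506]); rr=np.hypot(X[:,0]-C[0],X[:,1]-C[1])
m=(z>.123)&(z<.137)&(rr<.03); q=X[m][:,:2]*1000
w,V=np.linalg.eigh(np.cov(q.T)); a=np.arctan2(V[1,1],V[0,1])
print('bar',m.sum(),cv2.minAreaRect(q.astype(np.float32)),'yaw',a,'z',z[m].mean(),'dial mod pi',(-0.481-a)%np.pi,'click',((-0.481-a)%np.pi)/.5236)
g=c['image'].reshape(-1,3).min(1)
s=(g>110)&m; print('strip',s.sum(),(X[s][:,:2].mean(0)-q.mean(0)/1000) if s.any() else '')
lug=(g>110)&(z>.080)&(z<.09)&(rr>.045)&(rr<.067); l=X[lug][:,:2].mean(0)-C; print('lug yaw',np.arctan2(l[1],l[0]),lug.sum())
for t in ['start_top']:
        for r in landmark_of(t,c)[:3]: print(t,np.round(r['at'],1),round(r['conf'],2),np.round(atdepth(c,r['at'],st),3))
B=(np.hypot(X[:,0]-.445,X[:,1]+.262)<.07)
for lo,hi in((.045,.054),(.054,.064),(.064,.085)):
    k=B&(z>lo)&(z<hi); print(lo,k.sum(),cv2.minAreaRect((X[k][:,:2]*1000).astype(np.float32)) if k.sum()>5 else '', np.median(z[k]) if k.any() else '')
E
python3 s.py; python3 m.py w4
```

```text
11.32 yaw 0.0461 [ 0.5985 -0.0502  0.2558] [ 0.9 -0.7 -1.1] [-0.024  0.044 -0.046] 1.0
bar 732 ((597.969970703125, -50.614959716796875), (45.51557159423828, 13.815610885620117), 3.002088785171509) yaw -3.081917595013369 z 0.1307945231244703 dial mod pi 2.600917595013369 click 4.967375085969002
strip 108 [-0.01475889 -0.00036882]
lug yaw -0.46235339907085915 181
start_top [471.6 307.7] 0.79 [ 0.616 -0.101  0.308]
0.045 1052 ((456.257080078125, -252.80868530273438), (76.50239562988281, 63.06681823730469), 85.24858093261719) 0.051252573654496175
0.054 294 ((460.7286682128906, -258.2791442871094), (42.89897155761719, 19.332313537597656), 71.32566833496094) 0.06147334929277262
0.064 213 ((455.7178649902344, -257.23297119140625), (31.14093780517578, 12.86670970916748), 65.78949737548828) 0.07142496476461585
```

View pics/w4.png

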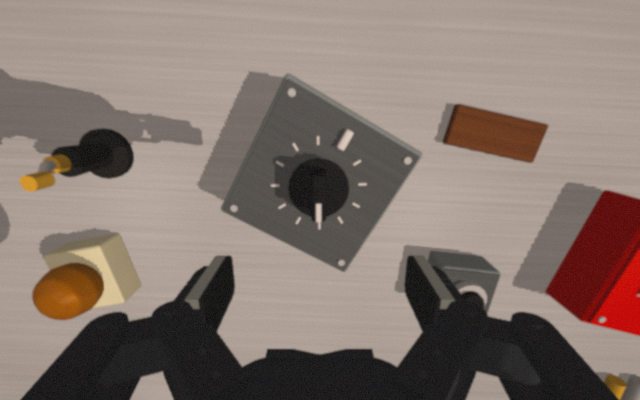

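Dial reads 2.60 rad (click 4.97) from depth, the bar top is back at 131 mm, so it is locked on click 5. Now the start button.

```bash
python3 - <<'E'
from h import *
plan([0.43,-0.258,0.22],0.046)
E
```

```text
slide cm [-17.5   20.03   3.11] rot [-0.0006  0.0019  0.0001] n 6.421739328100845 0.01562828763762027
```

Call:
play_rows(
  slide=[
    [-2.5,2.9,0.3],
    [-5,5.7,0.6],
    [-7.5,8.6,1.0],
    [-10,11.4,1.5],
    [-12.5,14.3,2.0],
    [-15,17.2,2.5],
    [-17.5,20,3.1],
    [-17.5,20,3.1],
    [-17.5,20,3.1],
  ],
  delta_rot=[
    [0,0,0],
    [0,0,0],
    [0,0,0],
    [0,0,0],
    [0,0,0],
    [0,0,0],
    [0,0,0],
    [0,0,0],
    [0,0,0],
  ],
  hand=0,
)

```text
time: 12.17
tool_pos: [0.4273, -0.2581, 0.2172]
tcp_rot: [-3.137, -0.066, 0.009]
wrist_force: [0.5, -0.2, 0.4]
width: 0.0
```

```bash
python3 s.py; python3 - <<'E'
from h import *
st=read_state(); c=read_camera('wrist'); save(c,'w5')
f=K(c); vv,uu=np.mgrid[0:400,0:640]
P=np.stack([(uu-c['cx'])/f,(vv-c['cy'])/f],-1).reshape(-1,1,2).astype(float)
u=cv2.undistortPoints(P,np.eye(3),np.array([c['k1'],0,0,0.]))[:,0]
M=wfc(c,st)
X=(M[:3,:3]@(np.c_[u[:,0],-u[:,1],-np.ones(len(u))]*c['depth'].ravel()[:,None]).T).T+M[:3,3]
z=X[:,2]; g=c['image'].reshape(-1,3).max(1)
for r in landmark_of('start_top',c)[:3]: print(np.round(r['at'],1),round(r['conf'],2),np.round(atdepth(c,r['at'],st),4),st['tool_pos'])
B=(np.hypot(X[:,0]-.445,X[:,1]+.258)<.06)
print(np.histogram(z[B],np.arange(.04,.09,.002)))
for lo,hi in((.045,.054),(.054,.064),(.064,.085)):
    k=B&(z>lo)&(z<hi); print(lo,k.sum(),cv2.minAreaRect((X[k][:,:2]*1000).astype(np.float32)) if k.sum()>5 else '', np.median(z[k]) if k.any() else '')
E
```

```text
12.17 yaw 0.0419 [ 0.4273 -0.2581  0.2172] [ 0.5 -0.2  0.4] [ 0.027 -0.018 -0.015] 0.0
(array([   9,   11,   25,  156,  419, 2347, 1092,   14,    7,   16,  405,
        488,   15,    9,   36,  400,  380,    3,    0,    0,    0,    0,
          0,    0]), array([0.04 , 0.042, 0.044, 0.046, 0.048, 0.05 , 0.052, 0.054, 0.056,
       0.058, 0.06 , 0.062, 0.064, 0.066, 0.068, 0.07 , 0.072, 0.074,
       0.076, 0.078, 0.08 , 0.082, 0.084, 0.086, 0.088]))
0.045 4035 ((446.94287109375, -254.04647827148438), (80.11791229248047, 80.10198211669922), 85.85274505615234) 0.05152985414086059
0.054 930 ((453.1283264160156, -253.90151977539062), (58.643035888671875, 46.046302795410156), 3.064718008041382) 0.06204090480138305
0.064 843 ((447.5104675292969, -254.99119567871094), (31.275320053100586, 37.743900299072266), 32.780879974365234) 0.07190430032000317
```

View pics/w5.png

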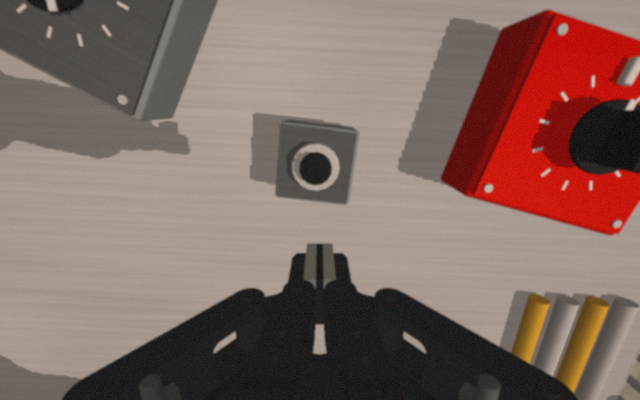

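Button at (315,168): top height 72 mm, centre about (0.447, -0.2545), which agrees with the box centre.

```bash
python3 - <<'E'
from h import *
plan([0.447,-0.2545,0.095],0.042)
E
```

```text
slide cm [ 1.81 -0.14 12.35] rot [-0.0026  0.0037  0.0034] n 2.9925667681560135 0.045634634778003356
```

Call:
play_rows(
  slide=[
    [1.0,-0.1,3],
    [1.8,-0.1,6],
    [1.8,-0.1,9],
    [1.8,-0.1,11],
    [1.8,-0.1,12.3],
    [1.8,-0.1,12.3],
    [1.8,-0.1,12.3],
  ],
  delta_rot=[
    [-0.002,0.004,0],
    [-0.002,0.004,0],
    [-0.002,0.004,0],
    [-0.002,0.004,0],
    [-0.002,0.004,0],
    [-0.002,0.004,0],
    [-0.002,0.004,0],
  ],
)

```text
time: 12.85
tool_pos: [0.447, -0.2532, 0.0944]
tcp_rot: [-3.138, -0.075, 0.003]
wrist_force: [-0.2, -0.1, -0.6]
width: -0.001
```

Call:
play_rows(
  slide=[
    [0,0,0.4],
    [0,0,0.8],
    [0,0,1.2],
    [0,0,1.6],
    [0,0,1.6],
  ],
  delta_rot=[
    [0,0,0],
    [0,0,0],
    [0,0,0],
    [0,0,0],
    [0,0,0],
  ],
)

```text
time: 13.27
tool_pos: [0.4474, -0.2534, 0.0785]
tcp_rot: [-3.139, -0.075, 0.001]
wrist_force: [0.3, 0.7, 2.3]
width: -0.001
```

Contact at about 79 mm. I'll press through the 6 mm of travel.

Call:
play_rows(
  slide=[
    [0,0,0.15],
    [0,0,0.3],
    [0,0,0.45],
    [0,0,0.5],
    [0,0,0.5],
  ],
  delta_rot=[
    [0,0,0],
    [0,0,0],
    [0,0,0],
    [0,0,0],
    [0,0,0],
  ],
)

```text
time: 13.68
tool_pos: [0.4475, -0.2535, 0.074]
tcp_rot: [-3.139, -0.074, 0.001]
wrist_force: [-2.0, 2.0, 6.2]
width: -0.0
```

Call:
play_rows(
  slide=[
    [0,0,0.1],
    [0,0,0.15],
    [0,0,0.15],
  ],
  delta_rot=[
    [0,0,0],
    [0,0,0],
    [0,0,0],
  ],
)

```text
time: 13.93
tool_pos: [0.4476, -0.2535, 0.0739]
tcp_rot: [-3.139, -0.074, 0.001]
wrist_force: [-3.7, 2.9, 12.6]
width: -0.001
```

Bottomed: the height is stalled at 73.9 mm with the force at 12.6 N. Releasing and checking.

Call:
play_rows(
  slide=[
    [0,0,-1],
    [0,0,-3],
    [0,0,-6],
    [0,0,-10],
    [0,0,-14],
    [0,0,-16],
    [0,0,-16],
    [0,0,-16],
  ],
  delta_rot=[
    [0,0,0],
    [0,0,0],
    [0,0,0],
    [0,0,0],
    [0,0,0],
    [0,0,0],
    [0,0,0],
    [0,0,0],
  ],
)

```text
time: 14.6
tool_pos: [0.4486, -0.2546, 0.2359]
tcp_rot: [3.14, 0.074, 0.004]
wrist_force: [-1.0, -0.0, -0.9]
width: -0.003
```

```bash
python3 s.py; python3 - <<'E'
from h import *
c=read_camera('scene'); save(c,'s6'); 
st=read_state();c=read_camera('wrist'); save(c,'w6')
for r in [(x,y) for x in(0,) for y in (0,)]: pass
M=wfc(c,st); p=np.linalg.inv(M)@np.array([.447,-.2545,.072,1]); f=K(c); u=(c['cx']+f*p[0]/-p[2], c['cy']-f*p[1]/-p[2]); print(u, atdepth(c,u,st))
E
```

```text
14.6 yaw 0.047 [ 0.4486 -0.2546  0.2359] [-1.  -0.  -0.9] [-0.008  0.02   0.017] -0.003
(np.float64(319.2694795878066), np.float64(186.9276002869658)) [ 0.44684965 -0.25450577  0.07143546]
```

View pics/w6.png

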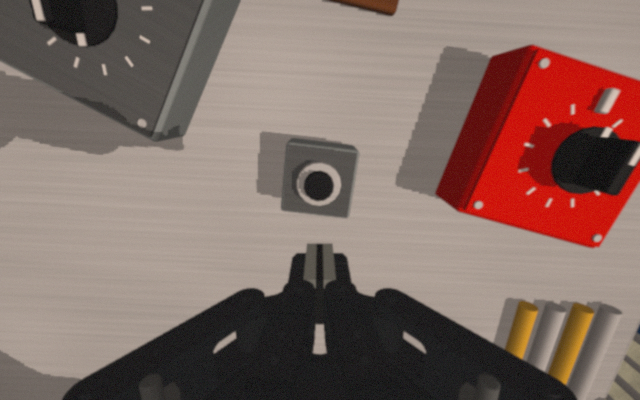

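View pics/s6.png

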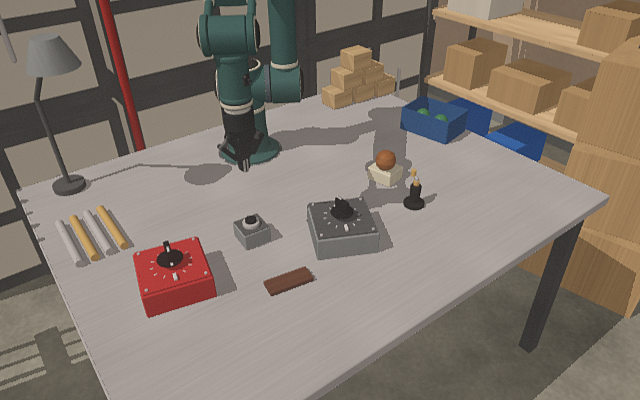

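The wrist picture shows the button back out at 71.4 mm, centred at (319,187). The skirt mark (82,40) points at the click-5 tick (78,62). In the scene picture the orb, block, torch, paddle and red box stand as they did at the start. Handing in.

```bash
python3 -c "
from workcell import *
print(finish_job())"
```

```text
the job is handed in; nothing more can be done
None
```

The kiln is set to programme 5 and started, and I handed the job in at about 15 s of the 64 s allowed.

- **Dial:** it started on click 2. I pressed it down until it bottomed at about 4.2 mm, then turned it clockwise three clicks with a push of about 12–13 N. I let it rise and released it.
- **Dial check:** a depth measurement after release, before the button press, gave 2.60 rad against 2.618 for click 5. The bar top was back at 131 mm, so the dial is up and locked. The last wrist picture still shows the pointer on the click-5 tick.
- **Start button:** I pressed it until it stopped, with 12.6 N at the bottom, then released it. Its top read 71.4 mm afterwards, against about 72 mm before.
- **Bystanders:** in the last scene picture the paperweight, plaster block, torch, paddle and red look-alike look unmoved. I compared these by eye, not by measurement. The gripper was clear of everything at the end.

**Disagreement:** while I held the dial, the wrist read a steady sideways force of 3–7 N. Small shifts of the gripper did not remove it, but it was gone on release.

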